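# Put the bench meter away in its drawer

## Robot

A 6-joint arm with a two-finger parallel gripper is mounted at the origin on a cart in front of the work surface, level with it; the furniture and walls round the work are solid. World frame = base frame: x ahead of the robot, y to its left, z up, the work surface at z = 0. Lengths are in m, angles in rad, forces in N, time in s.
With the tool pointing down it reaches from about 0.275 to 0.75 m from the base axis. Payload 10.2 kg.
Tool frame: the origin (TCP) lies midway between the tips of the shut fingers; the grasp point (between the pads) lies 19 mm behind it; z points along the fingers, y is the line along which they close (so a half turn about z gives the same grasp; the last joint's range is limited). The gripper opens to 88 mm and grips with 3 to 60 N. Pads are 18 mm wide; open, the fingers measure 123 mm over their backs; the gripper's body (75 mm by 187 mm) begins 45 mm behind the grasp point.
Start: joints at [1.099, 0.313, 1.498, -0, 1.331, -0.223], TCP at [0.129, 0.509, 0.239] pointing down, gripper open.
Joint ranges: [-2.94, 2.94], [-0.97, 2.17], [0.19, 2.56], [-1.23, 4.37], [0.02, 3.11], [-2.88, 2.88]. Speed limits (rad/s): [2.39, 2.39, 3.01, 3.14, 3.14, 3.14].

## Interface

Orientations are given as a unit quaternion [x, y, z, w].
In Python, from workcell import bot, get_image, finder gives the robot as it stands. The module is installed in compiled form; this text tells all that it offers.
- The arm moves only by the tool jog_arm, never from a script. Its argument "commands" is a list of rows, each a list of 7 numbers: the shift along the tool's x, y, z in a scale on which 1.0 is 0.4 m, then the turn, a rotation vector about the tool's x, y, z in shares of 180 degrees (1.0 is 180 degrees), then the closure, from 0 (fully open) to 1 (shut). In form: [[dx, dy, dz, ax, ay, az, hand], ...]. A call has 1 to 20 rows; each row is the pose to reach, as a shift and turn from the pose commanded when the call began, along the tool's axes at that moment; what a row does not reach only later rows make up. A row lasts 1/12 s, in which the tool goes at most 41.7 mm and 7.16 degrees, less where a joint would pass 70% of its speed; a pose out of reach is approached as far as the arm can. A call with a gripper value outside its range is refused whole. The fingers move at their own pace and stop on an object; "grip_force" is the grip in N (left out, the last holds). Time passes only in rows, so rows that repeat a pose let the fingers close. It gives the time, the measured TCP pose, the force, the opening and the grip force at its end, in the units of the state.
- bot.state(): the state, without advancing time (a new reading comes with each control period).
- get_image(name): name is "side" or "top" or "wrist"; returns a dict with "image" (420x560x3 uint8, red, green, blue), "z_map" (420x560 float32, m along the optical axis (not along the pixel's ray), 0 where there is no reading), "fov_y" (degrees; the focal length in pixels is half the picture's height over the tangent of half this angle, whatever the lens; pixels are square), "cx", "cy" (the principal point, pixels), "k1" (the pictures are not rectified: a ray, as slopes to the right and down, at radius r is drawn at 1 + k1 r^2 times it, then the intrinsics apply), "extrinsics" (4x4, takes a point from world to camera coordinates). Camera axes: x right, y down, z forward; pixel columns grow to the right and rows downward; lengths in m; the calibration is good to about 2 mm. A picture is of the moment at which its call begins.
- bot.finish_job(): hands the job in; it is judged then, once.
Trained networks look in a picture, given as the dict that the camera call returned (one of the last four; its "shot" number tells which), for a name from the list of things; names that differ only in an ending like _2 or _b are one class to them, and where a whole thing is asked for, a point or a joint stands for the part that bears it (a point fixed in the world has none). Each returns a list of dicts, best first, with "confidence" (0 to 1); they miss things now and then, are a little off and sometimes report something else, mostly with a low value. They report only what shows in the picture. A call takes as long as a camera call. They do not tell look-alikes from the thing itself.
- finder.boxes_of(picture, label): "extent" ([left, top, right, bottom] in pixels, round what is visible of it).
- finder.place_of(picture, label): "uv" ([column, row] in pixels: a listed point, or the origin of a listed thing).
The state is a dict: "clock": time; "joints": joint angles; "qvel": joint speeds; "tau": joint torques, N m; "ee_pos": TCP position; "tool_rot": TCP orientation; "force": force on the tool from outside, world axes, zero at the start; "wrist_torque": the same for the moment, N m; "finger_gap": finger opening in m; "finger_force": force on a finger pad.
Only numpy, scipy, OpenCV 4.12 (cv2) and the standard library are available. Lean on these libraries where they do the work, as an engineer would, in place of code of your own. Each camera call takes 0.05 s, during which the arm holds its last target. There are 200 camera calls.

## Task

The hand multimeter stands upright in its bench stand and has to be put away. Lift it out and lay it down gently on its back on the bench top, without letting it topple, so that you can let go and take it again across its middle; then lay it face up, either way round, in its pocket in the open upper drawer of the small cabinet, your fingers going into the finger notches, and slide that drawer fully shut. Leave the other things where they are.

Things in the scene. Friction and masses are not known exactly. Their poses are not given: they have to be found in the camera images.
- meter: Hand multimeter, yellow slab 140 long (x) x 68 wide (y) x 32 thick (z), 0.3 kg; dial 6 mm and three sockets (-x end) 3 mm proud of its face. Origin: centre of its flat back; z out of the face, x to the display end. Starts upright in the stand, +x up, back to the stand's back plate. Its back and ends are flat: it can be stood on the bench and tipped down about the lower edge of its back.
- stand: Fixed dark sheet-steel stand, base 100 x 106 x 4. Origin on the bench under its pocket; z up, -x where the meter's face looks (to the robot, turned up to 0.45 rad). The pocket (pad 6 above the bench, side cheeks to 34, 79 over both, front lip to 22, back plate 60 wide to 118) holds the meter loosely: meter origin at (18, 0, 76) mm, its top at z = 146. It comes out straight up.
- cabinet: Fixed grey sheet-steel cabinet 210 deep (x) x 200 wide (y) x 126 high, two drawers one above the other, each with a bow handle. Origin on the bench under its centre; z up, +x into its depth; the drawer fronts look to -x (to the robot). The upper opening is 62 high (z 60 to 122), so the meter goes in only lying down in its pocket.
- drawer (a joint): The upper drawer's slide, m: 0 shut (front flat on the cabinet), 0.175 fully open; it slides along the cabinet's x. At the start open 0.163 to 0.174. It stays where it is left; about 3 N move it.
- pocket (a point): Middle of the floor of the pocket in the upper drawer's grey foam insert, 67.5 above the bench; moves with the drawer, axes as the cabinet's. Pocket 150 long (x) x 78 wide (y) x 34 deep. At mid-length each long side has a finger notch 50 long (x), as deep as the pocket, out to 62 mm from the centre line; no room for fingers elsewhere. When open it is all clear of the cabinet.
- handle (a point): Middle of the upper drawer's handle bar (10 thick, 84 long along y, 28 in front of the drawer front, 98 above the bench; moves with the drawer). Pushing it towards +x shuts the drawer.
- clear_patch (a point): Middle of the clear patch of bench top in front of the stand and left of the open drawer, at z = 0: 150 (x) x 200 (y), nothing stands on it. Fixed; x ahead of the robot, y to its left.
- tape_roll: Roll of tape 100 across, 18 high, lying on the cabinet; leave it.
- solder_reel: Reel 62 across, 45 high, at the back of the bench; leave it.
- paste_jar: Jar 58 across, 50 high, at the right; leave it.
- mouse: Computer mouse 108 x 62 x 41 at the back left; leave it.
- circuit_board: Circuit board 55 x 80 x 19 at the right; leave it.
- flux_bottle: Bottle 45 across, 83 high, at the right; leave it.
- tweezers: Tweezers 132 long, 9 high, near the front edge of the bench; leave them.
Not all that is in view belongs to the job. Of the things that look like the meter, the larger one is meant.

How it is judged:
On the way:
1. the meter lies on its back on the bench top, at rest and let go (angle between meter's own z axis and vertical below 0.1 rad and height (world z) of meter below 0.008 m and linear speed of meter below 0.03 m/s and contact force between the fingers and meter below 0.05 N), for 0.2 s.
At the end, for the whole second after the job is handed in: The meter lies face up in the drawer's pocket, let go and at rest: its origin within 10 mm of the pocket's middle along each of x and y and -5 to +6 mm in height, its face within 0.1 rad of level, its length within 0.2 rad of the pocket's length; and the upper drawer is shut to within 6 mm (value of joint drawer below 0.006 m and x of meter in the frame of pocket between -0.01 and 0.01 m and y of meter in the frame of pocket between -0.01 and 0.01 m and z of meter in the frame of pocket between -0.005 and 0.006 m and angle between meter's own z axis and vertical below 0.1 rad and angle between the x axis of meter and the x axis of pocket, either way round below 0.2 rad and linear speed of meter below 0.03 m/s and contact force between the fingers and meter below 0.05 N); the robot touches nothing.
It fails at once if the meter topples or is dropped (turns faster than 9 rad/s; falling flat from more than about 20 degrees does this) (angular speed of meter above 9 rad/s).
It fails at once if one of the other things is shifted by more than 40 mm (distance of any of tape_roll, solder_reel, paste_jar, mouse, circuit_board, flux_bottle, tweezers from where it was at the start of the episode above 0.04 m).
It also fails if it takes over 69 s, if anything falls off the work surface, if the arm or the gripper's body presses on something with over 40 N, if the wrist force passes 120 N, or if a joint passes its speed limit or range.

## Working session

There is one attempt and no reset: what is moved stays moved. The work goes in short steps, Python scripts to look and compute and a tool call to move; the robot and the scene stay as the last step left them, time stands still between calls to the robot, and variables do not carry over. Pictures are saved under pics/ and viewed, at most 10 in all, crops included, and the job is handed in when it is done.

Besides the shell and the picture viewer there is one more tool, called after ">>>" by a JSON object that holds its "op" and its "data". jog_arm: Moves the arm, as the interface text tells. Its arguments: {"type":"object","properties":{"commands":{"type":"array","items":{"type":"array","items":{"type":"number"}}},"grip_force":{"type":"number"}},"required":["commands"]}

```bash
mkdir -p pics
cat > h.py <<'E'
import numpy as np, cv2
from workcell import bot, get_image, finder
from scipy.spatial.transform import Rotation as R
def K(p):
    f=p["image"].shape[0]/2/np.tan(np.radians(p["fov_y"])/2)
    return np.array([[f,0,p["cx"]],[0,f,p["cy"]],[0,0,1.]])
def slopes(p,uv):
    k=K(p); d=(np.atleast_2d(uv).astype(float)-k[:2,2])/k[0,0]; s=d.copy()
    for _ in range(20): s=d/(1+p["k1"]*(s**2).sum(1,keepdims=True))
    return s
def world(p,uv,depth=None,z=None):
    "pixels -> world by depth map or by plane height z"
    uv=np.atleast_2d(uv); s=np.c_[slopes(p,uv),np.ones(len(uv))]
    E=np.array(p["extrinsics"]); Rm,t=E[:3,:3],E[:3,3]; o=-Rm.T@t; d=s@Rm
    if z is not None: l=(z-o[2])/d[:,2]
    else:
        l=depth if depth is not None else p["z_map"][np.round(uv[:,1]).astype(int),np.round(uv[:,0]).astype(int)]
    return o+d*np.reshape(l,(-1,1))
def cloud(p):
    h,w=p["z_map"].shape; v,u=np.mgrid[:h,:w]
    return world(p,np.c_[u.ravel(),v.ravel()]).reshape(h,w,3)
def save(p,n): cv2.imwrite(f"pics/{n}.png",p["image"][:,:,::-1])
E
python3 - <<'E'
from h import *
np.set_printoptions(precision=4,suppress=True)
for n in ("top","side"):
    p=get_image(n); save(p,n+"0")
    print(n,p["fov_y"],p["k1"],(-np.array(p["extrinsics"])[:3,:3].T@np.array(p["extrinsics"])[:3,3]))
    for l in ("meter","stand","cabinet"):
        for b in finder.boxes_of(p,l)[:3]: print(l,np.round(b["extent"]),round(b["confidence"],2))
    for l in ("meter","stand","cabinet","pocket","handle","clear_patch"):
        for b in finder.place_of(p,l)[:3]: print(l,np.round(b["uv"],1),round(b["confidence"],2), world(p,b["uv"])[0], world(p,b["uv"],z=dict(pocket=.0675,handle=.098,meter=.076).get(l,0))[0])
s=bot.state();print({k:np.round(v,3) for k,v in s.items()})
E
```

```text
top 46.39820488489153 -0.004552212759452041 [ 0.5066 -0.1118  1.1769]
meter [232. 197. 259. 213.] 0.85
meter [160. 179. 202. 204.] 0.61
stand [158. 167. 215. 223.] 0.72
cabinet [160. 122. 196. 163.] 0.72
cabinet [266.  92. 376. 287.] 0.64
cabinet [157. 178. 200. 206.] 0.6
meter [183.4 186.5] 0.89 [0.6172 0.1014 0.1473] [0.6249 0.1162 0.076 ]
meter [244.5 197.6] 0.84 [ 0.6021 -0.0149  0.0017] [ 0.596  -0.0211  0.076 ]
stand [185.7 194.2] 0.92 [0.6013 0.0979 0.1424] [0.6143 0.1267 0.    ]
cabinet [314. 154.] 0.84 [ 0.683  -0.1777  0.1219] [ 0.7034 -0.1853  0.    ]
pocket [319.6 225.6] 0.76 [ 0.5285 -0.1888  0.0682] [ 0.5285 -0.1888  0.0675]
handle [333.7 281.5] 0.69 [ 0.4052 -0.2134  0.102 ] [ 0.4048 -0.2138  0.098 ]
clear_patch [199.9 266.7] 0.89 [0.4395 0.0954 0.0017] [0.4394 0.0957 0.    ]
clear_patch [335.  292.9] 0.5 [ 0.3685 -0.2252  0.0006] [ 0.3685 -0.2253  0.    ]
side 51.237081768678514 0.03588410346298706 [0.4133 0.8018 0.5397]
meter [225. 244. 260. 319.] 0.83
meter [268. 236. 282. 284.] 0.69
meter [276. 185. 364. 238.] 0.48
stand [210. 297. 275. 338.] 0.76
cabinet [189. 180
[... 317 characters left out ...]
311.3 222.7] 0.92 [ 0.5089 -0.1129  0.1019] [ 0.5164 -0.1847  0.0675]
handle [357.8 206.5] 0.96 [ 0.4047 -0.2267  0.1014] [ 0.4046 -0.2346  0.098 ]
clear_patch [335.6 319.2] 0.88 [0.4352 0.1004 0.0003] [0.4352 0.1    0.    ]
{'clock': np.float64(1.0), 'joints': array([ 1.099,  0.313,  1.498,  0.   ,  1.331, -0.223]), 'qvel': array([ 0.001, -0.002,  0.002, -0.   ,  0.001, -0.   ]), 'tau': array([ -0.   , -40.211, -25.242,   0.069,   0.032,  -0.   ]), 'ee_pos': array([0.129, 0.509, 0.239]), 'tool_rot': array([ 0.124,  0.992, -0.   , -0.   ]), 'force': array([ 0.028, -0.205,  0.052]), 'wrist_torque': array([0.047, 0.005, 0.026]), 'finger_force': np.float64(0.0), 'finger_gap': np.float64(0.088)}
```

View pics/top0.png

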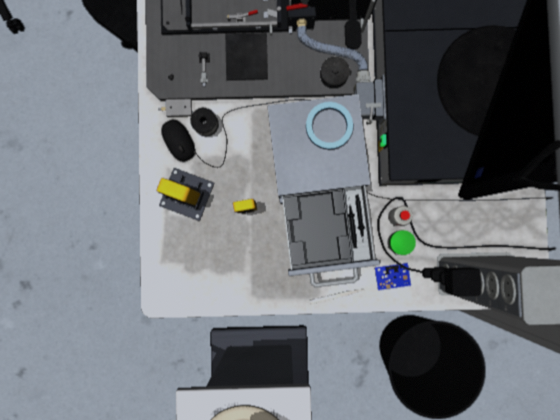

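View pics/side0.png

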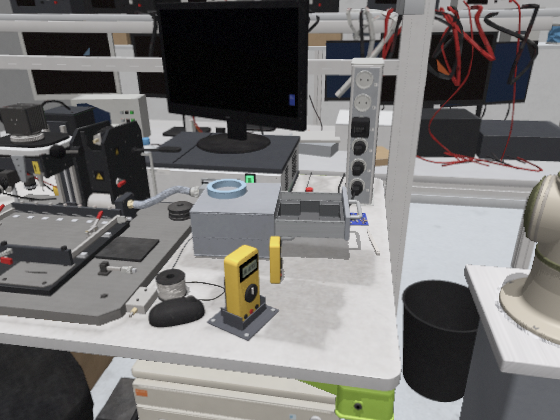

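Run:
```python
from h import *
np.set_printoptions(precision=4,suppress=True)
p=get_image("top"); c=cloud(p)
def rect(m,name):
    q=c[m][:,:2].astype(np.float32); r=cv2.minAreaRect(q); print(name,m.sum(),np.round(r[0],4),np.round(r[1],4),round(r[2],2),np.round(np.median(c[m][:,2]),4))
v,u=np.mgrid[:420,:560]
box=lambda a,b,cc,d:(u>=a)&(u<=cc)&(v>=b)&(v<=d)
z=c[...,2]
rect(box(150,160,220,225)&(z>.137)&(z<.152),"metertop")
rect(box(262,85,385,170)&(z>.12)&(z<.129),"cabinettop")
rect(box(270,180,385,300)&(z>.09)&(z<.13),"drawer rim")
rect(box(290,185,352,265)&(z>.055)&(z<.08),"pocketfloor")
m=box(225,262,420,310)&(z>.09)&(z<.106)&(c[...,0]<.425);rect(m,"handle")
hsv=cv2.cvtColor(p["image"],cv2.COLOR_RGB2HSV)
# cabinet corner pts histogram
m=box(270,180,385,300)
print(np.histogram(z[m],np.arange(0,.14,.01)))
print(hsv[190,183],hsv[205,245])
```

```text
metertop 478 [0.6114 0.1257] [0.0676 0.0331] 67.61 0.1459
cabinettop 5183 [ 0.7217 -0.2156] [0.1684 0.2602] 5.36 0.1263
drawer rim 3895 [ 0.5166 -0.2038] [0.2411 0.1994] 5.06 0.1042
pocketfloor 3062 [ 0.5293 -0.1973] [0.1598 0.1509] 4.74 0.0679
handle 270 [ 0.4089 -0.2126] [0.0297 0.1088] 0.92 0.1019
(array([3368,   79,   18,    8,    7,   18, 3174,  804,  267,  514, 1901,
        103, 1377,   29]), array([0.  , 0.01, 0.02, 0.03, 0.04, 0.05, 0.06, 0.07, 0.08, 0.09, 0.1 ,
       0.11, 0.12, 0.13, 0.14]))
[ 29 203 190] [ 29 208 190]
```

Both views agree. The meter's top (yellow) is at px (180,188) in the top view, with the stand yawed about -22°. A smaller look-alike stands at (245,205). The drawer is open with its pocket near (318,226). The plan is to grip the meter across its width from the face side with a near-horizontal tool, so that turning the tool down lays the meter on its back. I'll test reach first, up high.

```bash
cat >> h.py <<'E'
np.set_printoptions(precision=4,suppress=True)
def toolR(yaw,tilt,z=None):
    "tool approaching along azimuth yaw, tilt deg below horizontal; x_tool downish"
    a=np.radians(yaw); d=np.array([np.cos(a),np.sin(a),0]); y=np.array([-np.sin(a),np.cos(a),0])
    return R.from_matrix(np.c_[[0,0,-1],y,d])*R.from_rotvec([0,np.radians(tilt),0])
def row(pos,rot):
    s=bot.state(); r0=R.from_quat(s["tool_rot"]); 
    return np.round(np.r_[r0.inv().apply(np.array(pos)-s["ee_pos"]),(r0.inv()*rot).as_rotvec(degrees=True)],4)
E
python3 - <<'E'
from h import *
print(row([.45,.19,.25],toolR(-22.4,15)))
E
```

```text
[ -0.3894  -0.2301  -0.0113   5.3321 -74.8648   6.9465]
```

Careful with the scale: shifts go in shares of 0.4 m and turns go in shares of 180 degrees. That gives: -0.389 m / 0.4 = -0.9725, -0.23 m / 0.4 = -0.575, -74.9 degrees / 180 = -0.4161.

>>> {"op": "jog_arm", "data": {"commands": [[-0.9725, -0.575, -0.0275, 0.0294, -0.4161, 0.0383, 0], [-0.9725, -0.575, -0.0275, 0.0294, -0.4161, 0.0383, 0], [-0.9725, -0.575, -0.0275, 0.0294, -0.4161, 0.0383, 0], [-0.9725, -0.575, -0.0275, 0.0294, -0.4161, 0.0383, 0], [-0.9725, -0.575, -0.0275, 0.0294, -0.4161, 0.0383, 0], [-0.9725, -0.575, -0.0275, 0.0294, -0.4161, 0.0383, 0], [-0.9725, -0.575, -0.0275, 0.0294, -0.4161, 0.0383, 0], [-0.9725, -0.575, -0.0275, 0.0294, -0.4161, 0.0383, 0], [-0.9725, -0.575, -0.0275, 0.0294, -0.4161, 0.0383, 0], [-0.9725, -0.575, -0.0275, 0.0294, -0.4161, 0.0383, 0], [-0.9725, -0.575, -0.0275, 0.0294, -0.4161, 0.0383, 0], [-0.9725, -0.575, -0.0275, 0.0294, -0.4161, 0.0383, 0], [-0.9725, -0.575, -0.0275, 0.0294, -0.4161, 0.0383, 0], [-0.9725, -0.575, -0.0275, 0.0294, -0.4161, 0.0383, 0], [-0.9725, -0.575, -0.0275, 0.0294, -0.4161, 0.0383, 0], [-0.9725, -0.575, -0.0275, 0.0294, -0.4161, 0.0383, 0], [-0.9725, -0.575, -0.0275, 0.0294, -0.4161, 0.0383, 0], [-0.9725, -0.575, -0.0275, 0.0294, -0.4161, 0.0383, 0], [-0.9725, -0.575, -0.0275, 0.0294, -0.4161, 0.0383, 0], [-0.9725, -0.575, -0.0275, 0.0294, -0.4161, 0.0383, 0]]}}

```text
clock: 2.72
ee_pos: [0.4369, 0.1891, 0.4017]
tool_rot: [0.161, 0.823, -0.104, 0.535]
force: [0.2, 0.4, -0.1]
finger_gap: 0.0884
finger_force: 0.0
```

Run:
```python
from h import *
s=bot.state(); print(s["clock"],s["joints"],s["ee_pos"])
print(R.from_quat(s["tool_rot"]).as_matrix()); print(row([.45,.19,.25],toolR(-22.4,15)))
```

```text
2.7167 [ 0.5466 -0.0891  1.9098 -1.2318  0.8911 -0.0097] [0.4369 0.1891 0.4017]
[[-0.3758  0.3762  0.8469]
 [ 0.1539  0.9265 -0.3433]
 [-0.9138  0.0013 -0.4061]]
[ 0.1339  0.0055  0.0724  0.3069 -8.9576  0.0306]
```

Run:
```python
from h import *
print(row([.5533,.1497,.1987],toolR(-22.4,55)))
```

```text
[ 0.1357  0.007   0.1945  0.2811 31.0423  0.1352]
```

Converted, 0.194 m / 0.4 = 0.485, 0.007 m / 0.4 = 0.0175, 31 degrees / 180 = 0.1722.

>>> {"op": "jog_arm", "data": {"commands": [[0, 0, 0, 0.0017, 0.0833, 0.0006, 0], [0.125, 0, 0.1, 0.0017, 0.1722, 0.0006, 0], [0.34, 0.0175, 0.485, 0.0017, 0.1722, 0.0006, 0], [0.34, 0.0175, 0.485, 0.0017, 0.1722, 0.0006, 0], [0.34, 0.0175, 0.485, 0.0017, 0.1722, 0.0006, 0], [0.34, 0.0175, 0.485, 0.0017, 0.1722, 0.0006, 0], [0.34, 0.0175, 0.485, 0.0017, 0.1722, 0.0006, 0], [0.34, 0.0175, 0.485, 0.0017, 0.1722, 0.0006, 0], [0.34, 0.0175, 0.485, 0.0017, 0.1722, 0.0006, 0], [0.34, 0.0175, 0.485, 0.0017, 0.1722, 0.0006, 0]]}}

```text
clock: 3.55
ee_pos: [0.5526, 0.1506, 0.1999]
tool_rot: [0.185, 0.935, -0.058, 0.296]
force: [-0.4, 0.4, 0.2]
finger_gap: 0.0881
finger_force: 0.0
```

Run:
```python
from h import *
s=bot.state(); print(s["clock"],s["joints"],s["ee_pos"])
print(row([.5533,.1497,.1987],toolR(-22.4,55)))
p=get_image("wrist"); save(p,"w1"); c=cloud(p); z=c[...,2]
hsv=cv2.cvtColor(p["image"],cv2.COLOR_RGB2HSV)
m=(hsv[...,0]>20)&(hsv[...,0]<36)&(hsv[...,1]>120)&(np.hypot(c[...,0]-.61,c[...,1]-.126)<.08)
for nm,mm in (("top",m&(z>.142)&(z<.15)),("face",m&(z>.04)&(z<.13))):
    q=c[mm]; print(nm,len(q))
    if len(q)>20:
        r=cv2.minAreaRect(q[:,:2].astype(np.float32)); print(r, np.median(q[:,2]), q.min(0),q.max(0))
```

```text
3.55 [ 0.202   0.2778  1.7807 -0.5718  0.6352 -0.5888] [0.5526 0.1506 0.1999]
[-0.0002 -0.0006  0.0016  0.0252  0.1162 -0.0168]
top 1755
((0.6100488305091858, 0.12640821933746338), (0.06349259614944458, 0.031692422926425934), 66.85260772705078) 0.14592385820985684 [0.5865 0.0947 0.142 ] [0.6347 0.1593 0.1473]
face 2738
((0.5957754850387573, 0.13204063475131989), (0.06798640638589859, 0.011016897857189178), 67.40866088867188) 0.08502383452496023 [0.5842 0.0986 0.04  ] [0.6139 0.1617 0.13  ]
```

Converted, 0.12 m / 0.4 = 0.3, 0.04 m / 0.4 = 0.1.

>>> {"op": "jog_arm", "data": {"commands": [[0, -0.0025, 0.1, 0, 0, 0, 0], [0, -0.0025, 0.2, 0, 0, 0, 0], [0, -0.0025, 0.2625, 0, 0, 0, 0], [0, -0.0025, 0.3, 0, 0, 0, 0], [0, -0.0025, 0.3, 0, 0, 0, 0], [0, -0.0025, 0.3, 0, 0, 0, 1], [0, -0.0025, 0.3, 0, 0, 0, 1], [0, -0.0025, 0.3, 0, 0, 0, 1], [0, -0.0025, 0.3, 0, 0, 0, 1], [0, -0.0025, 0.3, 0, 0, 0, 1], [0, -0.0025, 0.3, 0, 0, 0, 1], [0, -0.0025, 0.3, 0, 0, 0, 1]], "grip_force": 40}}

```text
clock: 4.6
ee_pos: [0.6164, 0.1236, 0.1017]
tool_rot: [0.185, 0.935, -0.058, 0.296]
force: [-3.2, 3.6, 8.6]
finger_gap: 0.0677
finger_force: 40.0
```

Converted, -0.139 m / 0.4 = -0.3475, -0.0975 m / 0.4 = -0.2438.

>>> {"op": "jog_arm", "data": {"commands": [[-0.015, 0, -0.02, 0, 0, 0, 1], [-0.0288, 0, -0.041, 0, 0, 0, 1], [-0.0575, 0, -0.082, 0, 0, 0, 1], [-0.1, 0, -0.1425, 0, 0, 0, 1], [-0.1575, 0, -0.225, 0, 0, 0, 1], [-0.2438, 0, -0.3475, 0, 0, 0, 1], [-0.2438, 0, -0.3475, 0, 0, 0, 1], [-0.2438, 0, -0.3475, 0, 0, 0, 1]]}}

```text
clock: 5.27
ee_pos: [0.6168, 0.1235, 0.2751]
tool_rot: [0.186, 0.934, -0.057, 0.299]
force: [0.6, -0.0, -2.8]
finger_gap: 0.0674
finger_force: 40.0
```

Run:
```python
from h import *
s=bot.state(); print(s["clock"],s["joints"],s["ee_pos"],s["force"],s["finger_gap"])
p=get_image("side"); save(p,"s2")
# rotate about world z by +112.4 (upright), move to lay location, then tilt: lay pose
# final lay: yaw 90, tool tilt 145 deg below horizontal
L=toolR(90,145); g=np.array([.42,.11,.021+.002]); T=g+.019*L.apply([0,0,1]); print("lay TCP",T)
A=toolR(90,55); print("mid row", row([.40,.0,.27],A), "wp tool z",A.apply([0,0,1]))
```

```text
5.2667 [ 0.1241  0.2991  1.5417 -0.4102  0.7886 -0.8394] [0.6168 0.1235 0.2751] [ 0.5783 -0.0378 -2.7685] 0.06739391585979429
lay TCP [0.42   0.0944 0.0121]
mid row [  0.1253  -0.1963  -0.087  -64.5628   0.1466 -92.0462] wp tool z [ 0.      0.5736 -0.8192]
```

Run:
```python
from h import *
print(row([.45,.10,.27],toolR(20,100)))
```

```text
[  0.1187  -0.0848  -0.0823  -9.4085  43.0313 -42.4775]
```

Converted, 0.119 m / 0.4 = 0.2975, -0.085 m / 0.4 = -0.2125, 43 degrees / 180 = 0.2389.

>>> {"op": "jog_arm", "data": {"commands": [[0.075, -0.05, -0.05, 0, 0, 0, 1], [0.15, -0.1075, -0.105, -0.0111, 0.05, -0.05, 1], [0.2975, -0.2125, -0.205, -0.0522, 0.2389, -0.2361, 1], [0.2975, -0.2125, -0.205, -0.0522, 0.2389, -0.2361, 1], [0.2975, -0.2125, -0.205, -0.0522, 0.2389, -0.2361, 1], [0.2975, -0.2125, -0.205, -0.0522, 0.2389, -0.2361, 1], [0.2975, -0.2125, -0.205, -0.0522, 0.2389, -0.2361, 1], [0.2975, -0.2125, -0.205, -0.0522, 0.2389, -0.2361, 1], [0.2975, -0.2125, -0.205, -0.0522, 0.2389, -0.2361, 1], [0.2975, -0.2125, -0.205, -0.0522, 0.2389, -0.2361, 1], [0.2975, -0.2125, -0.205, -0.0522, 0.2389, -0.2361, 1], [0.2975, -0.2125, -0.205, -0.0522, 0.2389, -0.2361, 1], [0.2975, -0.2125, -0.205, -0.0522, 0.2389, -0.2361, 1]]}}

```text
clock: 6.4
ee_pos: [0.4494, 0.0997, 0.2675]
tool_rot: [-0.172, 0.981, -0.015, -0.087]
force: [-1.1, 0.3, -2.7]
finger_gap: 0.0679
finger_force: 40.0
```

Run:
```python
from h import *
s=bot.state(); print(s["clock"],s["joints"],s["ee_pos"],s["force"],s["finger_gap"])
L=toolR(65,145); d=np.array([np.cos(np.radians(65)),np.sin(np.radians(65)),0])
g=np.array([.41,.085,.021])+.04*d; T=g+.019*L.apply([0,0,1]); print("lay TCP",T)
print(row(T+[0,0,.1],L))
```

```text
6.4 [-0.0033  0.2479  1.518  -0.061   1.5423 -1.915 ] [0.4494 0.0997 0.2675] [-1.1201  0.2907 -2.7311] 0.06792690204076607
lay TCP [0.4203 0.1071 0.0101]
[ -0.0033   0.017    0.1593  24.8605  42.4522 -38.9394]
```

Converted, 0.159 m / 0.4 = 0.3975, 0.017 m / 0.4 = 0.0425, 42.5 degrees / 180 = 0.2361.

>>> {"op": "jog_arm", "data": {"commands": [[-0.0075, 0.0425, 0.05, 0.1383, 0.2361, -0.2161, 1], [-0.0075, 0.0425, 0.075, 0.1383, 0.2361, -0.2161, 1], [-0.0075, 0.0425, 0.125, 0.1383, 0.2361, -0.2161, 1], [-0.0075, 0.0425, 0.175, 0.1383, 0.2361, -0.2161, 1], [-0.0075, 0.0425, 0.225, 0.1383, 0.2361, -0.2161, 1], [-0.0075, 0.0425, 0.3, 0.1383, 0.2361, -0.2161, 1], [-0.0075, 0.0425, 0.3975, 0.1383, 0.2361, -0.2161, 1], [-0.0075, 0.0425, 0.3975, 0.1383, 0.2361, -0.2161, 1], [-0.0075, 0.0425, 0.3975, 0.1383, 0.2361, -0.2161, 1], [-0.0075, 0.0425, 0.3975, 0.1383, 0.2361, -0.2161, 1], [-0.0075, 0.0425, 0.3975, 0.1383, 0.2361, -0.2161, 1], [-0.0075, 0.0425, 0.3975, 0.1383, 0.2361, -0.2161, 1], [-0.0075, 0.0425, 0.3975, 0.1383, 0.2361, -0.2161, 1]]}}

```text
clock: 7.48
ee_pos: [0.421, 0.1067, 0.1122]
tool_rot: [-0.476, 0.749, -0.248, -0.388]
force: [0.4, -0.0, -2.0]
finger_gap: 0.0676
finger_force: 40.0
```

Run:
```python
from h import *
s=bot.state(); print(s["clock"],s["joints"],s["ee_pos"],s["force"],s["finger_gap"])
L=toolR(65,145); print(row([.4203,.1071,.0101],L))
p=get_image("side"); save(p,"s3"); c=cloud(p)
hsv=cv2.cvtColor(p["image"],cv2.COLOR_RGB2HSV)
m=(hsv[...,0]>20)&(hsv[...,0]<36)&(hsv[...,1]>120)&(c[...,0]<.52)&(c[...,0]>.3)
q=c[m];print(len(q),q.min(0),q.max(0))
```

```text
7.4833 [ 0.3203  0.7108  1.5356 -0.6398  1.6481 -2.1733] [0.421  0.1067 0.1122] [ 0.3783 -0.0297 -2.0035] 0.06762937999802753
[-0.0835  0.0011  0.0588 -0.0635  0.1544 -0.17  ]
366 [0.3539 0.0283 0.1021] [0.4596 0.8018 0.5397]
```

View pics/s3.png

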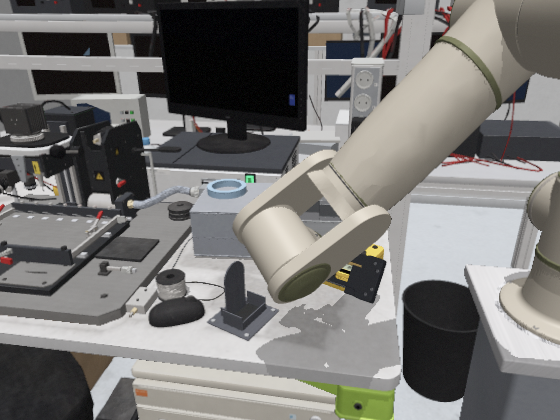

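The meter hangs level and face up over the patch (side view, px (360,270)), and the stand at (245,300) is empty. Lowering gently.

Converted, -0.0778 m / 0.4 = -0.1945, 0.001 m / 0.4 = 0.0025.

>>> {"op": "jog_arm", "data": {"commands": [[-0.0625, 0.0025, 0.0425, 0, 0, 0, 1], [-0.125, 0.0025, 0.0875, 0, 0, 0, 1], [-0.165, 0.0025, 0.115, 0, 0, 0, 1], [-0.185, 0.0025, 0.13, 0, 0, 0, 1], [-0.1905, 0.0025, 0.1335, 0, 0, 0, 1], [-0.1945, 0.0025, 0.1363, 0, 0, 0, 1], [-0.1945, 0.0025, 0.1363, 0, 0, 0, 1]]}}

```text
clock: 8.12
ee_pos: [0.4203, 0.1074, 0.0172]
tool_rot: [-0.477, 0.748, -0.249, -0.389]
force: [0.2, -0.0, -2.5]
finger_gap: 0.0677
finger_force: 40.0
```

>>> {"op": "jog_arm", "data": {"commands": [[-0.004, 0, 0.0028, 0, 0, 0, 1], [-0.0083, 0, 0.0058, 0, 0, 0, 1], [-0.0083, 0, 0.0058, 0, 0, 0, 1]]}}

```text
clock: 8.37
ee_pos: [0.4199, 0.1074, 0.0125]
tool_rot: [-0.477, 0.748, -0.249, -0.389]
force: [1.0, -0.3, -2.1]
finger_gap: 0.068
finger_force: 40.0
```

Converted, -0.0009 m / 0.4 = -0.0023, 0.0006 m / 0.4 = 0.0015.

>>> {"op": "jog_arm", "data": {"commands": [[-0.0023, 0, 0.0015, 0, 0, 0, 1], [-0.0023, 0, 0.0015, 0, 0, 0, 1]]}}

```text
clock: 8.53
ee_pos: [0.4199, 0.1074, 0.0123]
tool_rot: [-0.477, 0.748, -0.249, -0.39]
force: [-2.0, 1.0, 5.5]
finger_gap: 0.0675
finger_force: 40.0
```

Converted, -0.0009 m / 0.4 = -0.0023, 0.0006 m / 0.4 = 0.0015.

>>> {"op": "jog_arm", "data": {"commands": [[-0.0023, 0, 0.0015, 0, 0, 0, 1], [-0.0023, 0, 0.0015, 0, 0, 0, 1]]}}

```text
clock: 8.7
ee_pos: [0.4199, 0.1074, 0.0123]
tool_rot: [-0.476, 0.747, -0.25, -0.39]
force: [-3.7, 2.2, 14.3]
finger_gap: 0.0679
finger_force: 40.0
```

Converted, -0.15 m / 0.4 = -0.375, -0.13 m / 0.4 = -0.325, -55 degrees / 180 = -0.3056.

>>> {"op": "jog_arm", "data": {"commands": [[0, 0, 0, 0, 0, 0, 0.15], [0, 0, 0, 0, 0, 0, 0], [0, 0, 0, 0, 0, 0, 0], [0, 0, 0, 0, 0, 0, 0], [0, 0, 0, 0, 0, 0, 0], [0, 0, 0, 0, 0, 0, 0], [-0.025, 0, -0.05, 0, 0, 0, 0], [-0.05, 0, -0.125, 0, 0, 0, 0], [-0.075, 0, -0.225, 0, 0, 0, 0], [-0.1, 0, -0.325, 0, -0.0556, 0, 0], [-0.1, 0, -0.375, 0, -0.1111, 0, 0], [-0.1, 0, -0.375, 0, -0.1667, 0, 0], [-0.1, 0, -0.375, 0, -0.2222, 0, 0], [-0.1, 0, -0.375, 0, -0.2778, 0, 0], [-0.1, 0, -0.375, 0, -0.3056, 0, 0], [-0.1, 0, -0.375, 0, -0.3056, 0, 0], [-0.1, 0, -0.375, 0, -0.3056, 0, 0]]}}

```text
clock: 10.12
ee_pos: [0.4812, 0.2392, 0.0642]
tool_rot: [-0.537, 0.843, 0.0, 0.003]
force: [0.4, 0.8, 0.3]
finger_gap: 0.0881
finger_force: 0.0
```

Run:
```python
from h import *
s=bot.state(); print(s["clock"],s["joints"],s["ee_pos"],s["force"],s["finger_gap"],R.from_quat(s["tool_rot"]).as_matrix())
p=get_image("top"); save(p,"t4"); 
for n in ("top","wrist"):
    p=get_image(n); save(p,n+"5"); c=cloud(p); z=c[...,2]
    hsv=cv2.cvtColor(p["image"],cv2.COLOR_RGB2HSV)
    m=(hsv[...,0]>20)&(hsv[...,0]<36)&(hsv[...,1]>100)&(np.hypot(c[...,0]-.41,c[...,1]-.085)<.13)
    q=c[m]; print(n,len(q))
    if len(q)>50: 
        f=q[(q[:,2]>.028)&(q[:,2]<.036)]; A=np.c_[f[:,:2]-[.41,.085],np.ones(len(f))]
        print(cv2.minAreaRect(f[:,:2].astype(np.float32)), np.linalg.lstsq(A,f[:,2],rcond=None)[0])
```

```text
10.1167 [ 0.2419  0.5389  1.6628  0.0033  0.9347 -2.4656] [0.4812 0.2392 0.0642] [0.402  0.7888 0.2998] 0.0881106322905161 [[-0.4223 -0.9064  0.0045]
 [-0.9064  0.4223  0.0038]
 [-0.0053 -0.0024 -1.    ]]
top 1313
((0.40923094749450684, 0.08365915715694427), (0.13955289125442505, 0.06700148433446884), 64.76133728027344) [-0.0038  0.0015  0.0322]
wrist 4420
((0.43125253915786743, 0.13354866206645966), (0.031739264726638794, 0.0673128217458725), 64.5182876586914) [-0.0197 -0.0388  0.0342]
```

Run:
```python
from h import *
print(row([.50,-.19,.33],toolR(5,90)))
```

```text
[ 0.3814 -0.1985 -0.2652 -0.1014 -0.131  59.9956]
```

Converted, 0.381 m / 0.4 = 0.9525, -0.08 m / 0.4 = -0.2, 60 degrees / 180 = 0.3333.

>>> {"op": "jog_arm", "data": {"commands": [[0, 0, -0.1, 0, 0, 0, 0], [0, 0, -0.2, 0, 0, 0, 0], [0, 0, -0.3, 0, 0, 0, 0], [0, 0, -0.4, 0, 0, 0.0556, 0], [0.9525, -0.495, -0.6625, 0, 0, 0.3333, 0], [0.9525, -0.495, -0.6625, 0, 0, 0.3333, 0], [0.9525, -0.495, -0.6625, 0, 0, 0.3333, 0], [0.9525, -0.495, -0.6625, 0, 0, 0.3333, 0], [0.9525, -0.495, -0.6625, 0, 0, 0.3333, 0], [0.9525, -0.495, -0.6625, 0, 0, 0.3333, 0], [0.9525, -0.495, -0.6625, 0, 0, 0.3333, 0], [0.9525, -0.495, -0.6625, 0, 0, 0.3333, 0], [0.9525, -0.495, -0.6625, 0, 0, 0.3333, 0], [0.9525, -0.495, -0.6625, 0, 0, 0.3333, 0], [0.9525, -0.495, -0.6625, 0, 0, 0.3333, 0], [0.9525, -0.495, -0.6625, 0, 0, 0.3333, 0], [0.9525, -0.495, -0.6625, 0, 0, 0.3333, 0]]}}

```text
clock: 11.68
ee_pos: [0.5005, -0.1896, 0.3283]
tool_rot: [-0.043, 0.999, -0.0, -0.001]
force: [0.5, 1.3, -0.1]
finger_gap: 0.0885
finger_force: 0.0
```

Run:
```python
from h import *
s=bot.state(); print(s["clock"],s["joints"],s["ee_pos"])
p=get_image("wrist"); save(p,"w6"); c=cloud(p); z=c[...,2]
np.savez("w6.npz",c=c)
for b in finder.place_of(p,"pocket")[:2]: print(b, world(p,b["uv"],z=.0675))
m=(np.abs(c[...,0]-.53)<.12)&(np.abs(c[...,1]+.19)<.08)&(z>.06)&(z<.075)
print(m.sum(), np.histogram(z[(np.abs(c[...,0]-.53)<.12)&(np.abs(c[...,1]+.19)<.1)],np.arange(.05,.14,.005)))
```

```text
11.6833 [-0.5801  0.2914  1.2957 -0.0024  1.5561 -2.2374] [ 0.5005 -0.1896  0.3283]
{'uv': [278.3, 191.7], 'confidence': 0.87} [[ 0.5205 -0.1828  0.0675]]
{'uv': [153.6, 148.6], 'confidence': 0.34} [[ 0.476  -0.3551  0.0675]]
7805 (array([   0,    0,  392, 8262,  333, 1089,  572,  297,  350,  497, 5706,
        368,    7,  117, 1838, 4039,    0]), array([0.05 , 0.055, 0.06 , 0.065, 0.07 , 0.075, 0.08 , 0.085, 0.09 ,
       0.095, 0.1  , 0.105, 0.11 , 0.115, 0.12 , 0.125, 0.13 , 0.135]))
```

View pics/w6.png

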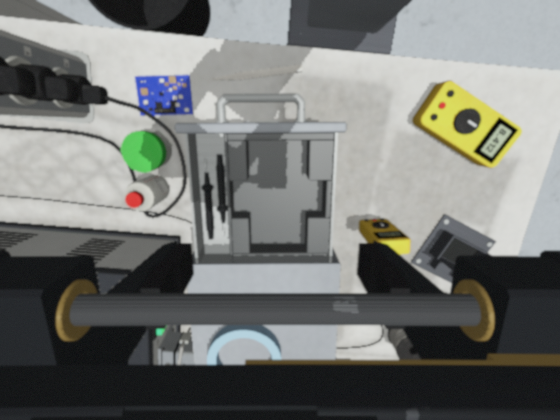

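The view from above the drawer shows the pocket, a plus shape with its notches, at px (280,190). The meter lies face up at (467,123). Next I'll fit the pocket's outline.

Run:
```python
from h import *
c=np.load("w6.npz")["c"]; z=c[...,2]
m=((z>.060)&(z<.075)).astype(np.uint8)
n,lab,st,_=cv2.connectedComponentsWithStats(m); l=lab[192,278]; q=c[lab==l]; print(st[l],len(q))
def prof(q,yaw,o):
    a=np.radians(yaw); e=q[:,:2]-o; return np.c_[e@[np.cos(a),np.sin(a)],e@[-np.sin(a),np.cos(a)]]
o=np.array([.5205,-.1828])
# foam top points near
t=c[(z>.097)&(z<.106)&(np.abs(c[...,0]-.52)<.1)&(np.abs(c[...,1]+.185)<.08)]
for yaw in (3,4,4.5,5,5.5,6,7):
    f=prof(q,yaw,o); g=prof(t,yaw,o)
    # length edges in the central strip, width edges away from notch
    s=f[np.abs(f[:,1])<25e-3]; w=f[(np.abs(f[:,0])>.032)&(np.abs(f[:,0])<.06)]; nn=f[np.abs(f[:,0])<.015]
    ext=lambda v:np.round(np.percentile(v,[.5,99.5]),4)
    gl=g[(np.abs(g[:,0])>.032)&(np.abs(g[:,0])<.06)]
    L=gl[(gl[:,1]>.02)&(gl[:,1]<.065)][:,1]; Rr=gl[(gl[:,1]<-.02)&(gl[:,1]>-.065)][:,1]
    print(yaw,"len",ext(s[:,0]),"wid",ext(w[:,1]),"notch",ext(nn[:,1]),"rim inner",np.percentile(L,[1,5]),np.percentile(Rr,[95,99]), len(L),len(Rr),
      "rect",)
r=cv2.minAreaRect(q[:,:2].astype(np.float32));print(r)
# drawer front line / side rails high z
h=c[(z>.118)&(z<.124)&(c[...,0]<.5)&(c[...,0]>.40)&(np.abs(c[...,1]+.2)<.12)]
print(len(h),cv2.minAreaRect(h[:,:2].astype(np.float32)))
b=c[(z>.095)&(z<.106)&(c[...,0]<.425)&(np.abs(c[...,1]+.2)<.09)]; print("handle",len(b),cv2.minAreaRect(b[:,:2].astype(np.float32)))
```

```text
[ 232  140   91  106 7022] 7022
3 len [-0.0698  0.0781] wid [-0.0422  0.0388] notch [-0.0636  0.0605] rim inner [0.0359 0.038 ] [-0.0415 -0.039 ] 922 817 rect
4 len [-0.0695  0.0779] wid [-0.0414  0.038 ] notch [-0.0636  0.0605] rim inner [0.0367 0.0385] [-0.0416 -0.0398] 929 817 rect
4.5 len [-0.0694  0.0779] wid [-0.0406  0.0376] notch [-0.0635  0.0604] rim inner [0.0371 0.0385] [-0.0414 -0.0402] 924 824 rect
5 len [-0.0694  0.0778] wid [-0.0404  0.0373] notch [-0.0636  0.0604] rim inner [0.0376 0.0383] [-0.0413 -0.0406] 905 808 rect
5.5 len [-0.0695  0.0779] wid [-0.0406  0.0375] notch [-0.0636  0.0604] rim inner [0.0375 0.0385] [-0.0414 -0.0405] 931 830 rect
6 len [-0.0695  0.0779] wid [-0.0409  0.038 ] notch [-0.0636  0.0605] rim inner [0.0372 0.0385] [-0.0413 -0.04  ] 919 817 rect
7 len [-0.0696  0.0782] wid [-0.0416  0.0388] notch [-0.0637  0.0606] rim inner [0.0364 0.0388] [-0.041  -0.0392] 917 819 rect
((0.5246971845626831, -0.18405775725841522), (0.14917202293872833, 0.12462148815393448), 5.6720733642578125)
1815 ((0.4356662333011627, -0.2119431048631668), (0.011867480352520943, 0.19578005373477936), 5.444298267364502)
handle 992 ((0.41252338886260986, -0.2129824161529541), (0.03055894933640957, 0.10697569698095322), 4.538589954376221)
```

Run:
```python
from h import *
print(row([.409,.0837,.12],toolR(64.7,90)))
```

```text
[  0.0664   0.2788   0.2084   0.0344  -0.1124 -59.5737]
```

Converted, 0.279 m / 0.4 = 0.6975, 0.208 m / 0.4 = 0.52, -59.6 degrees / 180 = -0.3311.

>>> {"op": "jog_arm", "data": {"commands": [[0.165, 0.6975, 0.25, 0, 0, -0.3311, 0], [0.165, 0.6975, 0.25, 0, 0, -0.3311, 0], [0.165, 0.6975, 0.25, 0, 0, -0.3311, 0], [0.165, 0.6975, 0.25, 0, 0, -0.3311, 0], [0.165, 0.6975, 0.25, 0, 0, -0.3311, 0], [0.165, 0.6975, 0.25, 0, 0, -0.3311, 0], [0.165, 0.6975, 0.52, 0, 0, -0.3311, 0], [0.165, 0.6975, 0.52, 0, 0, -0.3311, 0], [0.165, 0.6975, 0.52, 0, 0, -0.3311, 0], [0.165, 0.6975, 0.52, 0, 0, -0.3311, 0], [0.165, 0.6975, 0.52, 0, 0, -0.3311, 0], [0.165, 0.6975, 0.52, 0, 0, -0.3311, 0]]}}

```text
clock: 12.78
ee_pos: [0.4096, 0.0836, 0.1209]
tool_rot: [-0.536, 0.844, -0.0, -0.0]
force: [-0.2, 0.8, 0.4]
finger_gap: 0.0876
finger_force: 0.0
```

Run:
```python
from h import *
s=bot.state(); print(s["clock"],s["ee_pos"],s["force"])
print(row([.4092,.0837,.0050],toolR(64.7,90)))
```

```text
12.7833 [0.4096 0.0836 0.1209] [-0.2139  0.8284  0.4072]
[-0.      0.0004  0.1159 -0.0117 -0.0708  0.0891]
```

Converted, 0.115 m / 0.4 = 0.2875, 0.105 m / 0.4 = 0.2625.

>>> {"op": "jog_arm", "data": {"commands": [[0, 0, 0.1, 0, 0, 0, 0], [0, 0, 0.2, 0, 0, 0, 0], [0, 0, 0.2625, 0, 0, 0, 0], [0, 0, 0.2875, 0, 0, 0, 0], [0, 0, 0.2875, 0, 0, 0, 0], [0, 0, 0.2875, 0, 0, 0, 1], [0, 0, 0.2875, 0, 0, 0, 1], [0, 0, 0.2875, 0, 0, 0, 1], [0, 0, 0.2875, 0, 0, 0, 1], [0, 0, 0.2875, 0, 0, 0, 1], [0, 0, 0.2875, 0, 0, 0, 1], [0, 0, 0.2875, 0, 0, 0, 1]], "grip_force": 40}}

```text
clock: 13.78
ee_pos: [0.4103, 0.0828, 0.0067]
tool_rot: [-0.535, 0.845, -0.001, 0.0]
force: [-2.9, 0.6, 10.0]
finger_gap: 0.0675
finger_force: 40.0
```

Converted, -0.2 m / 0.4 = -0.5, -0.19 m / 0.4 = -0.475.

>>> {"op": "jog_arm", "data": {"commands": [[0, 0, -0.025, 0, 0, 0, 1], [0, 0, -0.075, 0, 0, 0, 1], [0, 0, -0.175, 0, 0, 0, 1], [0, 0, -0.275, 0, 0, 0, 1], [0, 0, -0.375, 0, 0, 0, 1], [0, 0, -0.475, 0, 0, 0, 1], [0, 0, -0.5, 0, 0, 0, 1], [0, 0, -0.5, 0, 0, 0, 1]]}}

```text
clock: 14.45
ee_pos: [0.4109, 0.0828, 0.2088]
tool_rot: [-0.535, 0.845, -0.003, 0.003]
force: [-0.2, -0.4, -3.5]
finger_gap: 0.0681
finger_force: 40.0
```

Run:
```python
from h import *
s=bot.state(); print(s["clock"],s["ee_pos"],s["force"],s["finger_gap"])
a=np.radians(5.2)
print(row([.5248,-.1840,.17],toolR(5.2,90)))
p=get_image("side"); save(p,"s7"); c=cloud(p)
```

```text
14.45 [0.4109 0.0828 0.2088] [-0.2419 -0.3527 -3.5392] 0.06806234644425184
[ 0.1926 -0.2168  0.04   -0.3251  0.3075 59.491 ]
```

Converted, -0.217 m / 0.4 = -0.5425, 0.193 m / 0.4 = 0.4825, 59.5 degrees / 180 = 0.3306.

>>> {"op": "jog_arm", "data": {"commands": [[0.4825, -0.5425, 0, 0, 0, 0.3306, 1], [0.4825, -0.5425, 0, 0, 0, 0.3306, 1], [0.4825, -0.5425, 0, 0, 0, 0.3306, 1], [0.4825, -0.5425, 0, 0, 0, 0.3306, 1], [0.4825, -0.5425, 0, 0, 0, 0.3306, 1], [0.4825, -0.5425, 0, 0, 0, 0.3306, 1], [0.4825, -0.5425, 0, 0, 0, 0.3306, 1], [0.4825, -0.5425, 0, 0, 0, 0.3306, 1], [0.4825, -0.5425, 0.05, 0, 0, 0.3306, 1], [0.4825, -0.5425, 0.125, 0, 0, 0.3306, 1], [0.4825, -0.5425, 0.125, 0, 0, 0.3306, 1], [0.4825, -0.5425, 0.125, 0, 0, 0.3306, 1], [0.4825, -0.5425, 0.125, 0, 0, 0.3306, 1]]}}

```text
clock: 15.58
ee_pos: [0.5236, -0.1844, 0.1562]
tool_rot: [-0.045, 0.999, -0.0, 0.0]
force: [-0.4, -0.1, -1.8]
finger_gap: 0.0679
finger_force: 40.0
```

Run:
```python
from h import *
s=bot.state(); print(s["clock"],s["ee_pos"],s["force"],s["finger_gap"])
print(row([.5248,-.1840,.074],toolR(5.2,90)))
p=get_image("wrist"); save(p,"w8"); c=cloud(p); z=c[...,2]
hsv=cv2.cvtColor(p["image"],cv2.COLOR_RGB2HSV)
m=(hsv[...,0]>20)&(hsv[...,0]<36)&(hsv[...,1]>100)&(np.hypot(c[...,0]-.525,c[...,1]+.184)<.12)&(z>.17); q=c[m]; print(len(q),np.median(q[:,2]))
print(cv2.minAreaRect(q[:,:2].astype(np.float32)))
p=get_image("top"); save(p,"t8"); c=cloud(p); z=c[...,2]
hsv=cv2.cvtColor(p["image"],cv2.COLOR_RGB2HSV)
m=(hsv[...,0]>20)&(hsv[...,0]<36)&(hsv[...,1]>100)&(np.hypot(c[...,0]-.525,c[...,1]+.184)<.12)&(z>.15); q=c[m]; print(len(q))
if len(q)>20: print(cv2.minAreaRect(q[:,:2].astype(np.float32)))
```

```text
15.5833 [ 0.5236 -0.1844  0.1562] [-0.4328 -0.1386 -1.8027] 0.06786601728586103
[-0.0013  0.0004  0.0822 -0.0515  0.0073  0.0074]
24266 0.18157902245263757
((0.5079622864723206, -0.16797707974910736), (0.1120729073882103, 0.11976706236600876), 4.372175693511963)
300
((0.5233733057975769, -0.16113412380218506), (0.1386248767375946, 0.09991811960935593), 2.3456125259399414)
```

View pics/w8.png

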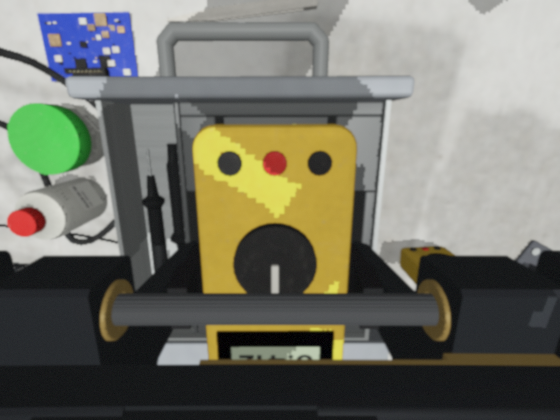

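The meter is centred and aligned over the pocket: its socket end is at row 125, and the drawer sides at columns 110 and 390 lie parallel to it. Lowering.

Converted, 0.077 m / 0.4 = 0.1925, -0.0013 m / 0.4 = -0.0033.

>>> {"op": "jog_arm", "data": {"commands": [[-0.0033, 0, 0.05, 0, 0, 0, 1], [-0.0033, 0, 0.0875, 0, 0, 0, 1], [-0.0033, 0, 0.1125, 0, 0, 0, 1], [-0.0033, 0, 0.1375, 0, 0, 0, 1], [-0.0033, 0, 0.1625, 0, 0, 0, 1], [-0.0033, 0, 0.1825, 0, 0, 0, 1], [-0.0033, 0, 0.1925, 0, 0, 0, 1], [-0.0033, 0, 0.1925, 0, 0, 0, 1]]}}

```text
clock: 16.35
ee_pos: [0.5245, -0.1842, 0.078]
tool_rot: [-0.045, 0.999, -0.0, -0.0]
force: [-0.2, 1.0, -2.1]
finger_gap: 0.0676
finger_force: 40.0
```

Converted, 0.004 m / 0.4 = 0.01, 0.002 m / 0.4 = 0.005.

>>> {"op": "jog_arm", "data": {"commands": [[0, 0, 0.005, 0, 0, 0, 1], [0, 0, 0.01, 0, 0, 0, 1], [0, 0, 0.01, 0, 0, 0, 1]]}}

```text
clock: 16.6
ee_pos: [0.5247, -0.1844, 0.0747]
tool_rot: [-0.045, 0.999, -0.0, 0.0]
force: [0.9, -0.2, -3.0]
finger_gap: 0.0673
finger_force: 40.0
```

Converted, 0.002 m / 0.4 = 0.005, 0.001 m / 0.4 = 0.0025.

>>> {"op": "jog_arm", "data": {"commands": [[0, 0, 0.0025, 0, 0, 0, 1], [0, 0, 0.005, 0, 0, 0, 1], [0, 0, 0.005, 0, 0, 0, 1]]}}

```text
clock: 16.85
ee_pos: [0.5254, -0.1844, 0.0742]
tool_rot: [-0.045, 0.999, -0.001, 0.001]
force: [-1.8, 3.3, 7.3]
finger_gap: 0.0676
finger_force: 40.0
```

Converted, -0.25 m / 0.4 = -0.625, -0.22 m / 0.4 = -0.55.

>>> {"op": "jog_arm", "data": {"commands": [[0, 0, 0, 0, 0, 0, 0.1], [0, 0, 0, 0, 0, 0, 0.1], [0, 0, 0, 0, 0, 0, 0.1], [0, 0, 0, 0, 0, 0, 0.1], [0, 0, 0, 0, 0, 0, 0.1], [0, 0, -0.025, 0, 0, 0, 0.1], [0, 0, -0.075, 0, 0, 0, 0.1], [0, 0, -0.15, 0, 0, 0, 0.1], [0, 0, -0.25, 0, 0, 0, 0.1], [0, 0, -0.35, 0, 0, 0, 0.1], [0, 0, -0.45, 0, 0, 0, 0.1], [0, 0, -0.55, 0, 0, 0, 0.1], [0, 0, -0.625, 0, 0, 0, 0.1], [0, 0, -0.625, 0, 0, 0, 0.1]]}}

```text
clock: 18.02
ee_pos: [0.5256, -0.1846, 0.33]
tool_rot: [-0.045, 0.999, -0.004, 0.005]
force: [-0.5, 0.6, 0.3]
finger_gap: 0.0792
finger_force: 0.0
```

Run:
```python
from h import *
s=bot.state(); print(s["clock"],s["joints"],s["ee_pos"],s["force"],s["finger_gap"])
p=get_image("wrist"); save(p,"w9"); c=cloud(p); z=c[...,2]
hsv=cv2.cvtColor(p["image"],cv2.COLOR_RGB2HSV)
m=(hsv[...,0]>20)&(hsv[...,0]<36)&(hsv[...,1]>100)&(np.hypot(c[...,0]-.525,c[...,1]+.184)<.09)&(z>.085)&(z<.105); q=c[m]; print(len(q),np.median(q[:,2]))
print(cv2.minAreaRect(q[:,:2].astype(np.float32)))
b=c[(z>.095)&(z<.106)&(c[...,0]<.425)&(np.abs(c[...,1]+.2)<.09)]; print("handle",len(b),cv2.minAreaRect(b[:,:2].astype(np.float32)))
d=np.array([np.cos(np.radians(5.2)),np.sin(np.radians(5.2))]);print((b[:,:2]@d).min())
```

```text
18.0167 [-0.5478  0.3348  1.2332 -0.0007  1.5614 -2.2092] [ 0.5256 -0.1846  0.33  ] [-0.472   0.5666  0.3043] 0.07924062965083672
4121 0.09961184105111393
((0.528113842010498, -0.18419641256332397), (0.14326098561286926, 0.06803488731384277), 5.279186248779297)
handle 1089 ((0.4100266396999359, -0.2127552479505539), (0.03171874210238457, 0.1076306700706482), 1.7855395078659058)
0.37522399627113145
```

Run:
```python
from h import *
print(row([.35,-.2195,.20],toolR(5.2,90)))
```

```text
[ 0.1783 -0.0185  0.1254 -0.2733  0.307  -0.0151]
```

Converted, 0.243 m / 0.4 = 0.6075, -0.0185 m / 0.4 = -0.0463, -0.3 degrees / 180 = -0.0017.

>>> {"op": "jog_arm", "data": {"commands": [[0.445, -0.0463, 0.025, -0.0017, 0.0017, 0, 1], [0.445, -0.0463, 0.025, -0.0017, 0.0017, 0, 1], [0.445, -0.0463, 0.025, -0.0017, 0.0017, 0, 1], [0.445, -0.0463, 0.075, -0.0017, 0.0017, 0, 1], [0.445, -0.0463, 0.175, -0.0017, 0.0017, 0, 1], [0.445, -0.0463, 0.275, -0.0017, 0.0017, 0, 1], [0.445, -0.0463, 0.375, -0.0017, 0.0017, 0, 1], [0.445, -0.0463, 0.475, -0.0017, 0.0017, 0, 1], [0.445, -0.0463, 0.55, -0.0017, 0.0017, 0, 1], [0.445, -0.0463, 0.6075, -0.0017, 0.0017, 0, 1], [0.445, -0.0463, 0.6075, -0.0017, 0.0017, 0, 1], [0.445, -0.0463, 0.6075, -0.0017, 0.0017, 0, 1], [0.445, -0.0463, 0.6075, -0.0017, 0.0017, 0, 1]]}}

```text
clock: 19.15
ee_pos: [0.3494, -0.2192, 0.0808]
tool_rot: [-0.045, 0.999, 0.002, -0.002]
force: [0.3, -0.3, 0.6]
finger_gap: 0.0009
finger_force: 0.0
```

Run:
```python
from h import *
s=bot.state(); print(s["clock"],s["joints"],s["ee_pos"],s["force"],s["finger_gap"])
p=get_image("side"); save(p,"s10")
for b in finder.place_of(p,"handle")[:1]: print(world(p,b["uv"],z=.098))
print(row([.35,-.2195,.082],toolR(5.2,90)))
```

```text
19.15 [-0.8451  0.2908  2.0062 -0.0021  0.8499 -2.505 ] [ 0.3494 -0.2192  0.0808] [ 0.2552 -0.2986  0.5795] 0.0008918362974285972
[[ 0.398  -0.2023  0.098 ]]
[-0.0003 -0.0002 -0.0009  0.1301 -0.2038 -0.0099]
```

View pics/s10.png

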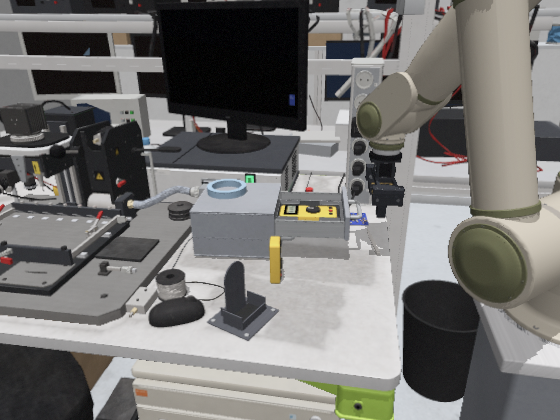

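The meter lies flat in the open drawer (px (312,211)), and the shut fingers are in front of the handle. Pushing.

Converted, -0.178 m / 0.4 = -0.445, -0.16 m / 0.4 = -0.4.

>>> {"op": "jog_arm", "data": {"commands": [[-0.05, 0, 0, 0, 0, 0, 1], [-0.075, 0, 0, 0, 0, 0, 1], [-0.0875, 0, 0, 0, 0, 0, 1], [-0.1, 0, 0, 0, 0, 0, 1], [-0.1125, 0, 0, 0, 0, 0, 1], [-0.13, 0, 0, 0, 0, 0, 1], [-0.15, 0, 0, 0, 0, 0, 1], [-0.175, 0, 0, 0, 0, 0, 1], [-0.2, 0, 0, 0, 0, 0, 1], [-0.225, 0, 0, 0, 0, 0, 1], [-0.25, 0, 0, 0, 0, 0, 1], [-0.275, 0, 0, 0, 0, 0, 1], [-0.3, 0, 0, 0, 0, 0, 1], [-0.325, 0, 0, 0, 0, 0, 1], [-0.35, 0, 0, 0, 0, 0, 1], [-0.375, 0, 0, 0, 0, 0, 1], [-0.4, 0, 0, 0, 0, 0, 1], [-0.42, 0, 0, 0, 0, 0, 1], [-0.435, 0, 0, 0, 0, 0, 1], [-0.445, 0, 0, 0, 0, 0, 1]]}}

```text
clock: 20.92
ee_pos: [0.5271, -0.2025, 0.0786]
tool_rot: [-0.045, 0.999, 0.002, -0.003]
force: [-2.8, 0.1, 1.5]
finger_gap: 0.0003
finger_force: 1.6
```

>>> {"op": "jog_arm", "data": {"commands": [[-0.015, 0, 0, 0, 0, 0, 1], [-0.03, 0, 0, 0, 0, 0, 1], [-0.0425, 0, 0, 0, 0, 0, 1], [-0.0525, 0, 0, 0, 0, 0, 1], [-0.06, 0, 0, 0, 0, 0, 1]]}}

```text
clock: 21.33
ee_pos: [0.5495, -0.2004, 0.0784]
tool_rot: [-0.046, 0.999, 0.003, -0.004]
force: [-23.5, -1.2, 11.6]
finger_gap: 0.0002
finger_force: 11.9
```

Run:
```python
from h import *
s=bot.state(); print(s["clock"],s["joints"],s["ee_pos"],s["force"])
p=get_image("top"); save(p,"t11"); c=cloud(p); z=c[...,2]
p=get_image("side"); save(p,"s11")
```

```text
21.3333 [-0.5495  0.6123  1.4872 -0.001   1.0523 -2.2109] [ 0.5495 -0.2004  0.0784] [-23.5256  -1.201   11.6108]
```

Converted, 0.19 m / 0.4 = 0.475, -0.001 m / 0.4 = -0.0025.

>>> {"op": "jog_arm", "data": {"commands": [[-0.0025, 0, 0, 0, 0, 0, 1], [-0.0025, 0, 0, 0, 0, 0, 1], [0.05, 0, 0, 0, 0, 0, 1], [0.125, 0, 0, 0, 0, 0, 1], [0.225, 0, 0, 0, 0, 0, 1], [0.325, 0, 0, 0, 0, 0, 1], [0.425, 0, -0.075, 0, 0, 0, 1], [0.475, 0, -0.175, 0, 0, 0, 1], [0.475, 0, -0.25, 0, 0, 0, 1], [0.475, 0, -0.3, 0, 0, 0, 1], [0.475, 0, -0.3, 0, 0, 0, 1]]}}

```text
clock: 22.35
ee_pos: [0.3631, -0.2201, 0.2041]
tool_rot: [-0.045, 0.999, -0.002, 0.001]
force: [0.1, 0.3, -0.1]
finger_gap: 0.0004
finger_force: 0.0
```

Run:
```python
from h import *
s=bot.state(); print(s["clock"],s["ee_pos"],s["force"])
p=get_image("side"); save(p,"s12")
p=get_image("wrist"); save(p,"w12"); c=cloud(p); z=c[...,2]
a=np.radians(5.2); d=np.array([np.cos(a),np.sin(a)]); f=c[...,:2]@d
o=np.abs(c[...,1]+.2)<.08
for lo,hi in ((.09,.106),(.112,.119),(.119,.124),(.1245,.13),(.03,.05)):
    v=f[o&(z>lo)&(z<hi)&(c[...,0]>.4)]; print(lo,hi,len(v),np.percentile(v,[0,1,5,50,95]) if len(v) else "")
# start values along d for comparison
for n,q in (("pocket",(.5248,-.184)),):print(n,np.dot(q,d))
for n in ("handle",): 
    for b in finder.place_of(p,n)[:2]: print(n,b,world(p,b["uv"],z=.098), world(p,b["uv"],z=.098)[0,:2]@d)
q0=np.load("w6.npz")["c"]; f0=q0[...,:2]@d; z0=q0[...,2]; o0=np.abs(q0[...,1]+.2)<.08
for lo,hi in ((.09,.106),(.119,.124),(.1245,.13)):
    v=f0[o0&(z0>lo)&(z0<hi)]; print("start",lo,hi,len(v),np.percentile(v,[0,1,5,50,95]))
```

```text
22.35 [ 0.3631 -0.2201  0.2041] [ 0.1394  0.3174 -0.079 ]
0.09 0.106 0 
0.112 0.119 0 
0.119 0.124 0 
0.1245 0.13 0 
0.03 0.05 360 [0.5374 0.5375 0.5378 0.5399 0.5445]
pocket 0.5059637376372697
handle {'uv': [267.7, 185.5], 'confidence': 0.41} [[ 0.3434 -0.2268  0.098 ]] 0.3214547425285831
start 0.09 0.106 6603 [0.3763 0.3768 0.3811 0.4653 0.5897]
start 0.119 0.124 1526 [0.4086 0.4087 0.4094 0.4149 0.4205]
start 0.1245 0.13 6439 [0.4107 0.5837 0.5864 0.6207 0.7269]
```

View pics/s12.png

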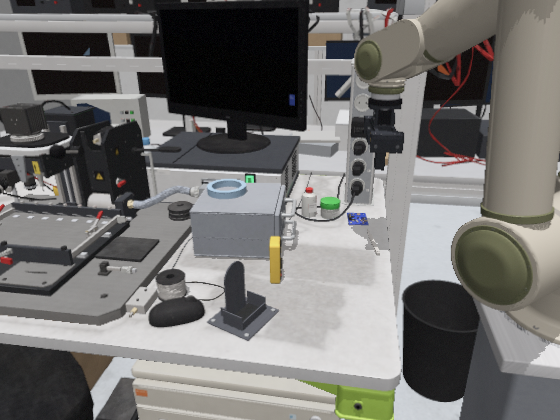

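View pics/w12.png

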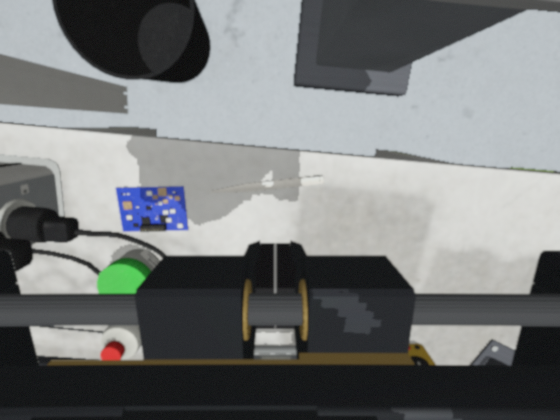

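Both pictures look shut: the handle at px (290,220) lines up with the lower one. I'll check the gap by numbers from the top camera.

Run:
```python
from h import *
p=get_image("top"); save(p,"t13"); c=cloud(p); z=c[...,2]
a=np.radians(5.2); d=np.array([np.cos(a),np.sin(a)]); f=c[...,:2]@d; l=c[...,:2]@[-d[1],d[0]]
o=(l>-.32)&(l<-.18)&(c[...,0]>.45)&(c[...,0]<.68)
for lo,hi in ((.09,.107),(.112,.1245),(.1245,.13)):
    v=f[o&(z>lo)&(z<hi)]; print(lo,hi,len(v),np.percentile(v,[0,1,5,50,99]) if len(v) else "")
L=np.median(l[o&(z>.09)&(z<.107)]); print(L)
# profile along f on line near the centre
for col in (L-.06,L,L+.06):
    m=o&(np.abs(l-col)<.003)&(f<.62)&(f>.52); i=np.argsort(f[m]); print(np.round(np.c_[f[m][i],z[m][i]],3)[::3].tolist())
```

```text
0.09 0.107 336 [0.5388 0.539  0.5396 0.5471 0.5854]
0.112 0.1245 677 [0.5717 0.5718 0.5724 0.5835 0.6613]
0.1245 0.13 1902 [0.5739 0.5801 0.5864 0.621  0.6617]
-0.2508887418736301
[[0.52, -0.002], [0.523, 0.002], [0.525, -0.001], [0.528, 0.005], [0.532, 0.001], [0.535, 0.003], [0.538, 0.0], [0.54, -0.003], [0.542, -0.001], [0.547, -0.002], [0.572, 0.076], [0.572, 0.123], [0.574, 0.126], [0.576, 0.122], [0.579, 0.122], [0.581, 0.122], [0.583, 0.122], [0.585, 0.126], [0.587, 0.128], [0.589, 0.066], [0.591, 0.126], [0.594, 0.127], [0.598, 0.126], [0.6, 0.127], [0.602, 0.128], [0.604, 0.128], [0.606, 0.132], [0.609, 0.128], [0.611, 0.126], [0.613, 0.128], [0.616, 0.125], [0.618, 0.126], [0.62, 0.126]]
[[0.52, -0.0], [0.523, -0.003], [0.525, 0.001], [0.528, -0.003], [0.53, -0.0], [0.534, 0.001], [0.537, -0.003], [0.539, 0.099], [0.54, -0.002], [0.541, 0.102], [0.544, 0.1], [0.548, 0.103], [0.554, 0.001], [0.557, -0.0], [0.559, -0.003], [0.562, 0.0], [0.564, -0.0], [0.566, 0.002], [0.569, 0.029], [0.57, 0.08], [0.571, 0.031], [0.572, 0.108], [0.572, 0.077], [0.575, 0.123], [0.577, 0.121], 
[... 265 characters left out ...]
2], [0.616, 0.126], [0.618, 0.127]]
[[0.52, -0.003], [0.525, -0.004], [0.527, 0.002], [0.53, 0.001], [0.532, 0.002], [0.534, 0.0], [0.537, 0.003], [0.542, 0.001], [0.544, -0.0], [0.547, 0.002], [0.549, -0.002], [0.552, 0.0], [0.554, -0.004], [0.559, 0.001], [0.561, 0.002], [0.566, 0.002], [0.568, -0.001], [0.571, -0.0], [0.572, 0.088], [0.572, 0.054], [0.572, 0.022], [0.572, 0.114], [0.573, 0.122], [0.576, 0.121], [0.578, 0.12], [0.58, 0.12], [0.582, 0.121], [0.586, 0.127], [0.588, 0.127], [0.59, 0.126], [0.592, 0.126], [0.594, 0.128], [0.597, 0.132], [0.599, 0.127], [0.601, 0.125], [0.604, 0.124], [0.606, 0.124], [0.608, 0.127], [0.61, 0.127], [0.612, 0.123], [0.615, 0.124], [0.617, 0.126]]
```

The upper front (0.572) lines up with the lower drawer's front and sits flat on the cabinet, so the drawer is shut.

```bash
python3 -c "
from h import *
print(bot.finish_job())"
```

```text
the job is handed in; nothing more can be done
None
```

I laid the meter on its back and let go of it on the bench, then placed it face up in its drawer pocket, pushed the upper drawer shut and handed in the job at about 22 s; the result wasn't shown.

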